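Stack a valve cartridge and set its clamp screw

TASK

Put the spacer ring into the fixture's pocket, put the top disc on it with its round spigot in the ring's bore and its stem up, both sitting fully home and let go of. Then slide the clamp arm by its thumbscrew right over the stack to its stop, turn the thumbscrew clockwise until it seats and back it off a quarter turn; finish while still gripping the thumbscrew there. Leave the brass union, the thermostat and the deburrer where they are.

Things in the scene. Friction and masses are not known exactly. Their poses are not given: they have to be found in the camera images.
- spacer: Plain aluminium ring standing on the bench, outside diameter 46 mm, bore 30 mm, height 32 mm, 100 g; same either way up apart from a 1.5 mm chamfer round its foot. Origin: centre of its underside; z up along its axis. In the pocket it stands 18 mm proud of the rim, so hold it outside by its top 14 mm.
- top_disc: Steel disc, 120 g, 27 mm high: below a chamfered spigot 24 mm in diameter, 6 mm long; then a flange 46 mm in diameter, 5 mm thick; on top a round stem 16 mm in diameter to grip it by (11 to 27 mm above the origin). Stands on its spigot, stem up. Origin: centre of the spigot's underside; z up. Seated, the flange lies on the ring and the origin is 26 mm above the ring's origin.
- pocket_floor (a point): Floor centre of the fixture's pocket (top of a fixed brass valve body), 16 mm above the bench. Pocket 50 mm in diameter, 4 mm chamfered mouth; rim (84 mm square block) 14 mm above here. z up; x points along the fixture, away from the robot, to the grey pedestal (front 55 mm from the pocket axis, top 90 mm above the bench). At the pocket let the fingers close along this y, clear of the pedestal.
- clamp_arm (a joint): Flat steel arm, 37 mm wide, top 92 mm above the bench, sliding on the pedestal; carries the thumbscrew at its front end. Value in m: 0 fully back (thumbscrew axis 90 mm beyond the pocket axis), 0.090 at the forward stop, thumbscrew right over the pocket. Moves along the fixture's -x, toward the robot. About 3 N moves it; it stays where left. The screw clears the seated disc by 2 mm.
- thumbscrew (a joint): Upright thumbscrew on the arm. Value in rad: grows as it turns clockwise seen from above; 0 is seated (collar down on the arm: a hard stop), negative is backed off, down to -2.6. It starts 0.5 to 1.2 rad short of its seat. About 0.06 N m turns it; it stays where left. Its height does not change noticeably.
- wing_centre (a point): Centre of the thumbscrew's wing, an upright flat steel bar 36 mm long, 10 mm thick, 20 mm high, on the screw axis, 106 mm above the bench (wing from 96 to 116 mm; below it a 24 mm collar 4 mm high, then the arm). x runs along the wing: the fingers close along this y; z up. When seated, this x is 45 degrees clockwise (from above) of the fixture's x.
- brass_union: Bystander: small brass pipe union, 25 x 51 x 22 mm, lying on the bench. Origin under its centre.
- thermostat: Bystander: small white round thermostat with two metal legs, 62 x 35 x 21 mm, lying on the bench. Origin under its centre.
- deburrer: Bystander: blue barrel-shaped deburrer with a grey end, 33 mm across, 37 mm high. Origin under its centre.
There are look-alikes about, which are no part of the job. Leave any purple look-alike of the top_disc alone.

How it is judged:
By the outcome, as a careful person would: the job done as asked, in the order asked, and still so for the second after the job is handed in, while the arm keeps its last pose, push and grip.
It also fails if it takes over 64 s, if anything falls off the work surface, if the arm or the gripper's body presses on something with over 40 N, if the wrist force passes 120 N, or if a joint passes its speed limit or range.

ROBOT

A 6-joint arm with a two-finger parallel gripper is mounted at the origin on a cart in front of the work surface, level with it; the furniture and walls round the work are solid. World frame = base frame: x ahead of the robot, y to its left, z up, the work surface at z = 0. Lengths are in m, angles in rad, forces in N, time in s.
With the tool pointing down it reaches from about 0.325 to 0.9 m from the base axis. Payload 6.1 kg.
Tool frame: the origin (TCP) lies on the centre line of the jaws, within the pads' length; the fingertips stand 14 mm ahead of it and the grasp point (between the pads) lies 5 mm behind it; z points along the fingers, y is the line along which they close (so a half turn about z gives the same grasp; the last joint's range is limited). The gripper opens to 85 mm and grips with 20 to 120 N. Pads are 22 mm wide; open, the fingers measure 114 mm over their backs; the gripper's body (76 mm by 85 mm) begins 54 mm behind the grasp point. The pads swing forward as they close: fully open they stand 13 mm farther back than shut.
Start: joints at [-1.345, 0.22, 1.526, -0, 1.395, -0.126], TCP at [0.215, -0.587, 0.245] pointing down, gripper open.
Joint ranges: [-2.98, 2.98], [-0.91, 2.08], [0.09, 2.57], [-1.24, 4.39], [0.2, 2.65], [-2.68, 2.68]. Speed limits (rad/s): [2.57, 2.57, 3.01, 3.14, 3.14, 3.14].

INTERFACE

Orientations are given as a unit quaternion [x, y, z, w].
In Python, from bench import state, grab_frame, hand_in gives the robot as it stands. The module is installed in compiled form; this text tells all that it offers.
- The arm moves only by the shell command python3 -m crank FILE [FORCE], which reads ROWS from the file FILE. ROWS is a JSON list of rows, 1 to 10 of them, each of 7 numbers: a rotation vector rx, ry, rz in fractions of the full range, 1 being pi rad, then dx, dy, dz in shares of 0.5 m (1.0 is 0.5 m), then the opening from 0.0 (shut) to 1.0 (fully open); each row is the pose to reach, as a shift and turn from the pose commanded when the command began, along the tool's axes at that moment; what a row does not reach only later rows make up. A row lasts 1/10 s, in which the tool goes at most 0.05 m and 0.15 rad, less where a joint would pass 70% of its speed; a pose out of reach is approached as far as the arm can. The fingers move at their own pace and stop on an object; FORCE is the grip in N (left out, the last holds). Time passes only in rows, so rows that do not move let the fingers close. It prints the time, the measured TCP pose, the force, the opening and the grip force at its end. A shift or turn number past 1, either way, is cut back to 1. Input that does not fit is refused with a message, and nothing moves.
- state(): the state, without advancing time (a new reading comes with each control period).
- grab_frame(name): name is "side" or "top"; returns a dict with "frame" (480x640x3 uint8, red, green, blue), "K" (3x3 intrinsics, pixels), "k1" (the pictures are not rectified: a ray, as slopes to the right and down, at radius r is drawn at 1 + k1 r^2 times it, then the intrinsics apply), "R" (3x3) and "t" (3): a world point X has camera coordinates R X + t. Camera axes: x right, y down, z forward; pixel columns grow to the right and rows downward; lengths in m; the calibration is good to about 2 mm. A picture is of the moment at which its call begins. There is no depth.
- hand_in(): hands the job in; it is judged then, once.
The state is a dict: "time": time; "joints": joint angles; "joint_vel": joint speeds; "tau": joint torques, N m; "ee_pos": TCP position; "orientation": TCP orientation; "wrist_force": force on the tool from outside, world axes, zero at the start; "torque": the same for the moment, N m; "gripper_width": opening from 0.0 (shut) to 1.0 (fully open); "grasp_force": force on a finger pad.
Only numpy, scipy, OpenCV 4.12 (cv2) and the standard library are available. Lean on these libraries where they do the work, as an engineer would, in place of code of your own. Each camera call takes 0.05 s, during which the arm holds its last target. There are 200 camera calls.

## Working session

There is one attempt and no reset: what is moved stays moved. The work goes in short steps, Python scripts to look and compute and a shell command to move; the robot and the scene stay as the last step left them, time stands still between calls to the robot, and variables do not carry over. Pictures are saved under pics/ and viewed, at most 10 in all, crops included, and the job is handed in when it is done.

```bash
mkdir -p pics; cat > h.py <<'E'
import numpy as np, cv2
from bench import state, grab_frame
def undist(f,u,v):
    K=f["K"];x=(u-K[0,2])/K[0,0];y=(v-K[1,2])/K[1,1]
    rd=np.hypot(x,y);r=rd
    for _ in range(30): r=rd/(1+f["k1"]*r*r)
    s=r/rd if rd>0 else 1
    return np.array([x*s,y*s,1.])
def ray(f,u,v):
    R=np.array(f["R"]);t=np.array(f["t"])
    return -R.T@t, R.T@undist(f,u,v)
def onz(f,u,v,z):
    c,d=ray(f,u,v); return c+d*(z-c[2])/d[2]
def proj(f,X):
    p=np.array(f["R"])@np.array(X)+np.array(f["t"]);x,y=p[0]/p[2],p[1]/p[2];s=1+f["k1"]*(x*x+y*y)
    K=f["K"];return np.array([K[0,0]*x*s+K[0,2],K[1,1]*y*s+K[1,2]])
def save(f,n): cv2.imwrite("pics/"+n,cv2.cvtColor(f["frame"],cv2.COLOR_RGB2BGR))
def crop(f,u0,v0,u1,v1,k,n): cv2.imwrite("pics/"+n,cv2.resize(cv2.cvtColor(f["frame"][v0:v1,u0:u1],cv2.COLOR_RGB2BGR),None,fx=k,fy=k,interpolation=cv2.INTER_CUBIC))
E
python3 - <<'E'
from h import *
import pickle
for n in("top","side"):
    f=grab_frame(n);save(f,n+"0.png");pickle.dump(f,open(n+"0.pkl","wb"));print(n,f["K"],f["k1"],"cam",-np.array(f["R"]).T@f["t"],f["R"])
print(state())
E
```

```text
top [[444.3478877    0.         324.95045405]
 [  0.         444.3478877  244.16018189]
 [  0.           0.           1.        ]] -0.06946940790853033 cam [0.32073225 0.06408146 1.01757876] [[-2.18166295e-02 -9.99761858e-01 -5.12028248e-04]
 [-9.79377748e-01  2.14746985e-02 -2.00893166e-01]
 [ 2.00856321e-01 -3.88134271e-03 -9.79613022e-01]]
side [[618.76247657   0.         314.75411946]
 [  0.         618.76247657 238.88230503]
 [  0.           0.           1.        ]] -0.1293322141526391 cam [ 0.03828063 -0.99268067  0.95678344] [[ 0.90496776 -0.42516433 -0.01639057]
 [-0.2621736  -0.52687132 -0.80849961]
 [ 0.33510947  0.73596325 -0.58826842]]
{'time': 0.1, 'joints': array([-1.34506377e+00,  2.21160328e-01,  1.52750024e+00,  9.11646665e-07,
        1.39469058e+00, -1.26098670e-01]), 'joint_vel': array([ 0.00033803, -0.00165141, -0.00216768,  0.00026492, -0.00018576,
       -0.00096979]), 'tau': array([-2.61534888e-04, -4.98245215e+01, -3.90549695e+01, -4.83552703e-04,
        5.67711584e-03,  8.75472068e-06]), 'ee_pos': array([ 0.21526636, -0.58620596,  0.24429865]), 'orientation': array([ 9.84566344e-01,  1.75009549e-01, -4.33349383e-05, -8.78174529e-04]), 'wrist_force': array([-0.47945233, -0.05708591, -0.27555552]), 'torque': array([0.00340454, 0.02711303, 0.00907785]), 'grasp_force': 0.0, 'gripper_width': 0.9994684225811631}
```

View pics/top0.png

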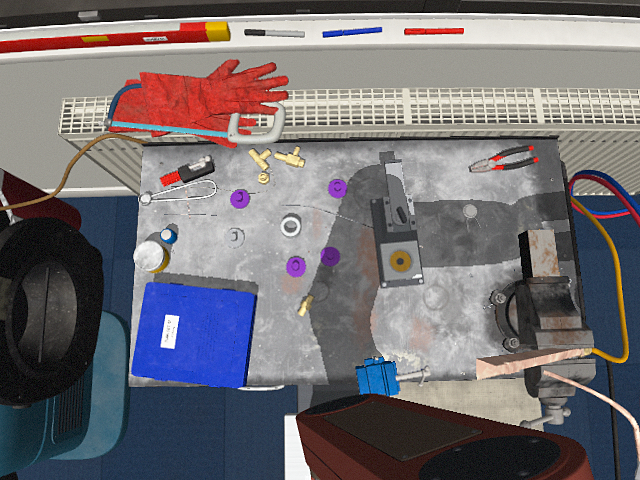

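View pics/side0.png

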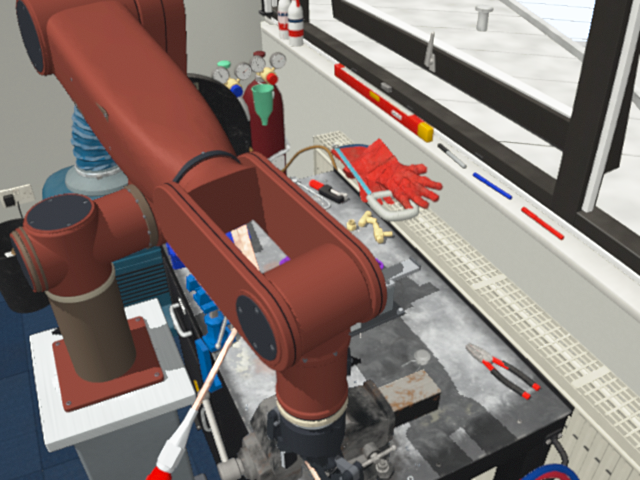

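The top view shows the scene and the side view is blocked by the arm. Candidates in the top view:
- **Ring:** white ring at (290,225), and pale rounds at (470,212) and (434,297).
- **Disc:** grey one at (236,237). The purple look-alikes are at (240,198), (337,188), (296,266) and (330,256).
- **Fixture:** the pocket at (401,261).

By the description I choose the ring at (290,225) and the disc at (236,237). I'll check both in a close crop.

```bash
python3 - <<'E'
from h import *
import pickle
f=pickle.load(open("top0.pkl","rb"))
crop(f,215,145,445,317,3.4,"crop1.png")
for n,u,v,z in[("ring",290,225,.032),("disc",236,237,.027),("pocket",401,261,.016),("pale1",470,212,0),("pale2",434,297,0),("union",305,304,0),("deb",168,236,0.03)]: print(n,onz(f,u,v,z).round(3))
E
```

```text
ring [0.569 0.139 0.032]
disc [0.545 0.263 0.027]
pocket [ 0.483 -0.113  0.016]
pale1 [ 0.6   -0.288  0.   ]
pale2 [ 0.4   -0.187  0.   ]
union [0.391 0.109 0.   ]
deb [0.55 0.42 0.03]
```

View pics/crop1.png

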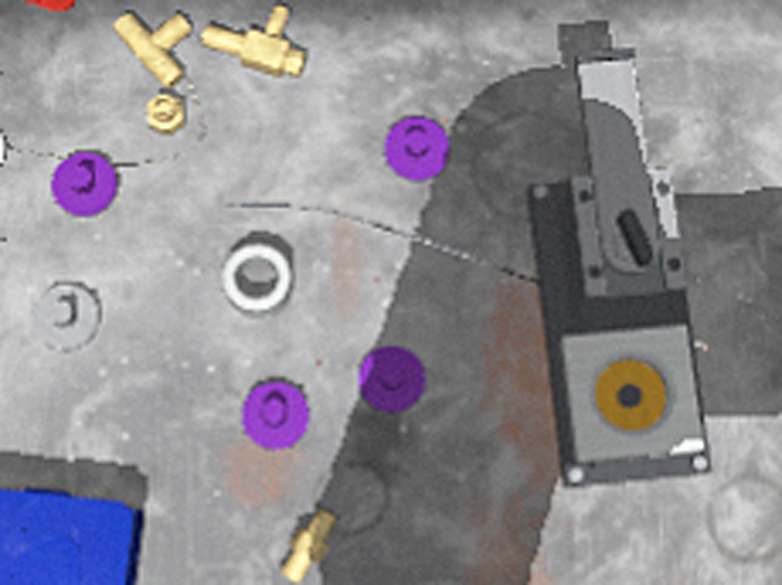

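The crop confirms it: the plain aluminium ring is at full-frame (290,225), the only grey disc with a stem is at (235,238), and the other four discs are purple. The pocket is the amber circle at (401,261), and the wing is the dark bar at (401,215). Next I measure them.

```bash
python3 - <<'E'
from h import *
import pickle
f=pickle.load(open("top0.pkl","rb"));im=f["frame"];hsv=cv2.cvtColor(im,cv2.COLOR_RGB2HSV);g=cv2.cvtColor(im,cv2.COLOR_RGB2GRAY)
def big(m,u0,v0,u1,v1):
    z=np.zeros(m.shape,np.uint8);z[v0:v1,u0:u1]=m[v0:v1,u0:u1].astype(np.uint8)
    c,_=cv2.findContours(z,cv2.RETR_EXTERNAL,cv2.CHAIN_APPROX_NONE);return max(c,key=cv2.contourArea)
def rep(n,c,z):
    P=np.array([onz(f,*p[0],z)[:2] for p in c],np.float32)
    (x,y),r=cv2.minEnclosingCircle(P);A=np.c_[2*P,np.ones(len(P))];s=np.linalg.lstsq(A,(P**2).sum(1),rcond=None)[0]
    print(n,"area",cv2.contourArea(c),"ls",s[:2].round(4),"r",np.sqrt(s[2]+s[0]**2+s[1]**2).round(4),"mec",round(x,4),round(y,4),round(r,4));return P
rep("ring",big(g>225,270,205,310,245),.032)
amb=(hsv[...,0]>10)&(hsv[...,0]<28)&(hsv[...,1]>150)
P=rep("pocket floor",big(amb,380,240,425,285),.016);rep("pocket rim-low",big(amb,380,240,425,285),.026)
# block
blk=((g>125)&(hsv[...,1]<40))|amb
c=big(blk,376,240,425,290);P=np.array([onz(f,*p[0],.03)[:2] for p in c],np.float32)
(q,wh,a)=cv2.minAreaRect(P);print("block",q,wh,a)
print(g[205:226,390:414])
print(g[225:250:1,222:250])
E
```

```text
ring area 245.5 ls [0.5662 0.1393] r 0.0205 mec 0.5663 0.139 0.0218
pocket floor area 279.5 ls [ 0.4837 -0.1109] r 0.0218 mec 0.4836 -0.1107 0.0232
pocket rim-low area 279.5 ls [ 0.4821 -0.1092] r 0.0216 mec 0.4819 -0.109 0.023
block (0.48129740357398987, -0.10986490547657013) (0.08543708175420761, 0.08321981132030487) 4.373302936553955
[[ 90 105 111 111 111 111 111 116 114 111 109 115 116 114 109 112 117  64
  181 198 194 188 200 129]
 [ 91 103 115 109 109 114 115 110 107  84  84 105 118 113 115 117 116  78
   87 186 192 191 200 149]
 [ 83 107 115 111 110 116 116  83  60  50  51  70 110 114 115 114 115  81
   90 190 197 194 195 201]
 [ 75  98 112 109 114 115  96  59  44  62  55  52  97 114 113 115 115  94
   92 188 193 192 191 174]
 [ 80  99 116 110 116 120  71  29  48  64  61  56  67 111 117 117 116 113
   99 189 195 192 190 205]
 [ 88 103 113 110 113 121  68  32  44  57  65  57  59 100 116 115 114 116
   94 171 201 188 191 210]
 [ 90  94 111 114 109 115  96  55  32  50  60  59  55  69 112 118 111 118
   86  93 187 196 192 207]
 [110  95 106 114 110 115 124  72  35  49  63  61  53 
[... 3586 characters left out ...]
187 194 194 194 198 197 196 192 196 190 190 193 195 198 193 197 197 196
  182 147 151 191 180 181 181 181 185 182]
 [184 186 197 198 204 197 188 191 196 196 188 191 191 196 198 194 189 181
  155 160 189 186 181 179 182 189 184 181]
 [185 188 195 203 201 198 180 173 184 194 205 189 192 189 196 178 164 179
  171 190 186 178 181 179 180 186 186 178]
 [200 201 196 198 196 202 202 174 168 191 209 174 168 165 177 167 160 199
  198 190 186 173 171 178 186 191 185 180]
 [199 192 192 193 194 201 203 199 198 193 181 172 149 165 180 187 191 191
  185 182 181 178 176 180 181 183 178 181]
 [192 188 191 193 193 198 196 194 193 194 193 188 190 191 184 183 186 183
  187 182 185 183 179 177 185 184 188 186]]
```

```bash
cat >> h.py <<'E'
from scipy.spatial.transform import Rotation as Ro
def delta(x,y,z,yaw):
    s=state();R=Ro.from_quat(s["orientation"]);d=R.inv().apply(np.array([x,y,z])-s["ee_pos"])
    T=Ro.from_euler("z",yaw)*Ro.from_euler("x",np.pi)
    print("rv",(R.inv()*T).as_rotvec().round(4),"d",d.round(4),"n",np.ceil(np.linalg.norm(d)/.05),"F",s["wrist_force"].round(1),"w",round(s["gripper_width"],3),"gf",round(s["grasp_force"],1),"t",round(s["time"],2))
E
python3 - <<'E'
from h import *
import pickle
f=pickle.load(open("top0.pkl","rb"));im=f["frame"];hsv=cv2.cvtColor(im,cv2.COLOR_RGB2HSV);g=cv2.cvtColor(im,cv2.COLOR_RGB2GRAY)
z=np.zeros(g.shape,np.uint8);z[204:223,395:408]=(g[204:223,395:408]<68)
n,l,st,ce=cv2.connectedComponentsWithStats(z);k=1+np.argmax(st[1:,4]);v,u=np.nonzero(l==k)
P=np.array([onz(f,a,b,.116)[:2] for a,b in zip(u,v)],np.float32)
m=(g[v,u]>=42);Q=P[m];c=Q.mean(0);w,V=np.linalg.eigh(np.cov((Q-c).T));d=V[:,1]*np.sign(V[0,1])
print("wing",c,"yaw",np.arctan2(d[1],d[0]),cv2.minAreaRect(P),cv2.minAreaRect(Q))
# fixture direction from block outline sides
b=((g>125)&(hsv[...,1]<40)).astype(np.uint8);zz=np.zeros_like(b);zz[240:290,376:425]=b[240:290,376:425]
cc=max(cv2.findContours(zz,cv2.RETR_EXTERNAL,cv2.CHAIN_APPROX_NONE)[0],key=cv2.contourArea)
B=np.array([onz(f,*p[0],.03)[:2] for p in cc],np.float32);bc=np.array([.4815,-.11])
for nm,ax in(("left",1),("right",-1)):
    a=.08;X=np.array([np.cos(a),np.sin(a)]);Y=np.array([-X[1],X[0]]);q=(B-bc)
    s=q[(abs(q@X)<.036)&((q@Y)*ax>.034)];o=cv2.fitLine(s.astype(np.float32),cv2.DIST_HUBER,0,.001,.001).ravel();print(nm,np.arctan2(o[1],o[0]) if o[0]>0 else np.arctan2(-o[1],-o[0]),len(s),(s@Y).mean())
for nm,ax in(("near",-1),("far",1)):
    s=q[(abs(q@Y)<.036)&((q@X)*ax>.034)];print(nm,(s@X).mean(),len(s))
w=c-bc;print("wing-pocket",w,np.hypot(*w),np.arctan2(w[1],w[0]))
print("disc",onz(f,234.4,238,.011),onz(f,233,236.5,.027))
delta(.566,.139,.13,.09)
E
```

```text
wing [ 0.5662713  -0.10229842] yaw 0.33522107668350287 ((0.5658279657363892, -0.10194474458694458), (0.03538639098405838, 0.012552490457892418), 22.84920310974121) ((0.5658279657363892, -0.10194474458694458), (0.03538639098405838, 0.012552490457892418), 22.84920310974121)
left 0.08329758 32 0.04077439484622676
right 0.082565784 31 -0.04010838607635025
near -0.04022943327081885 32
far 0.04140962706412307 31
wing-pocket [0.08477131 0.00770158] 0.08512043561186328 0.09060257592624915
disc [0.54635863 0.27035115 0.011     ] [0.54636469 0.27036744 0.027     ]
rv [-0.0018  0.      0.2618] d [ 0.5791 -0.5597  0.1154] n 17.0 F [-0.5 -0.1 -0.3] w 0.999 gf 0.0 t 0.1
```

Careful with the scale: shifts go in shares of 0.5 m and turns go in shares of pi rad. That gives: 0.36 m / 0.5 = 0.72, -0.35 m / 0.5 = -0.7, 0.268 rad / 3.1416 = 0.0853.

```bash
echo '[[0, 0, 0.0414, 0.072, -0.07, 0, 1], [0, 0, 0.0853, 0.144, -0.14, 0, 1], [0, 0, 0.0853, 0.216, -0.21, 0, 1], [0, 0, 0.0853, 0.288, -0.28, 0, 1], [0, 0, 0.0853, 0.36, -0.35, 0, 1], [0, 0, 0.0853, 0.432, -0.42, 0, 1], [0, 0, 0.0853, 0.504, -0.49, 0, 1], [0, 0, 0.0853, 0.576, -0.56, 0, 1], [0, 0, 0.0853, 0.648, -0.63, 0, 1], [0, 0, 0.0853, 0.72, -0.7, 0.04, 1]]' > rows.txt && python3 -m crank rows.txt; python3 -c "
from h import *
delta(.566,.139,.08,.083)"
```

```text
time: 1.1
ee_pos: [0.4322, -0.1376, 0.2295]
orientation: [0.999, 0.042, 0.002, 0.001]
wrist_force: [0.7, -1.4, 0.5]
gripper_width: 1.002
grasp_force: 0.0
rv [ 0.0027 -0.0045  0.0009] d [ 0.1558 -0.2648  0.1495] n 7.0 F [ 0.7 -1.4  0.5] w 1.002 gf 0.0 t 1.1
```

Scaled: -0.264 m / 0.5 = -0.528, -0.24 m / 0.5 = -0.48.

```bash
echo '[[0, 0, 0, 0.05, -0.086, 0.02, 1], [0, 0, 0, 0.1, -0.17, 0.05, 1], [0, 0, 0, 0.15, -0.256, 0.09, 1], [0, 0, 0, 0.2, -0.34, 0.13, 1], [0, 0, 0, 0.24, -0.41, 0.18, 1], [0, 0, 0, 0.28, -0.48, 0.23, 1], [0, 0, 0, 0.31, -0.528, 0.27, 1], [0, 0, 0, 0.31, -0.528, 0.3, 1], [0, 0, 0, 0.31, -0.528, 0.3, 1]]' > rows.txt && python3 -m crank rows.txt; python3 - <<'E'
from h import *
delta(.566,.139,.029,.083)
import pickle
f=grab_frame("side");pickle.dump(f,open("side1.pkl","wb"));save(f,"side1.png")
E
```

```text
time: 2.0
ee_pos: [0.5601, 0.1372, 0.074]
orientation: [0.999, 0.043, -0.003, 0.0]
wrist_force: [-0.2, -0.8, -1.4]
gripper_width: 1.001
grasp_force: 0.0
rv [0.0005 0.0064 0.0024] d [ 0.0063 -0.0013  0.045 ] n 1.0 F [-0.2 -0.8 -1.4] w 1.001 gf 0.0 t 2.0
```

View pics/side1.png

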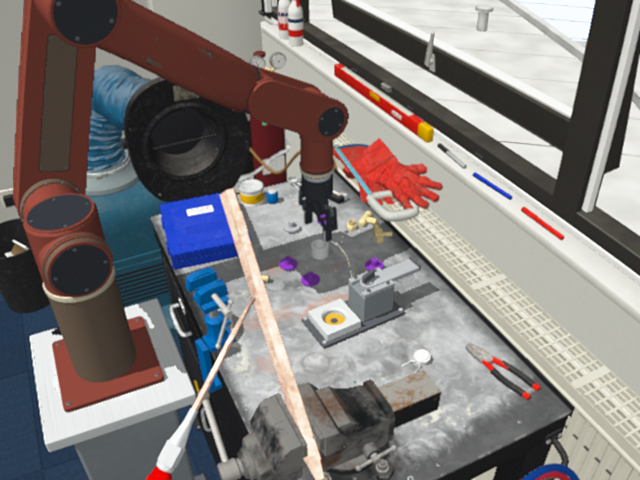

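The side view is clear now: pocket at (334,319), ring under the gripper at (320,250), grey disc at (293,227), wing at (368,275). Next I cross-check positions from it.

```bash
python3 - <<'E'
from h import *
import pickle
f=pickle.load(open("side1.pkl","rb"));im=f["frame"];hsv=cv2.cvtColor(im,cv2.COLOR_RGB2HSV);g=cv2.cvtColor(im,cv2.COLOR_RGB2GRAY)
amb=(hsv[...,0]>10)&(hsv[...,0]<28)&(hsv[...,1]>150)
b=(((g>190)&(hsv[...,1]<40))|amb).astype(np.uint8);zz=np.zeros_like(b);zz[290:345,300:365]=b[290:345,300:365]
cc=max(cv2.findContours(zz,cv2.RETR_EXTERNAL,cv2.CHAIN_APPROX_NONE)[0],key=cv2.contourArea)
print("bbox",cv2.boundingRect(cc))
B=np.array([onz(f,*p[0],.03)[:2] for p in cc],np.float32);print("block",cv2.minAreaRect(B))
for p in[(320,244)]: print("ring",onz(f,*p,.032))
print("pred ring",proj(f,[.566,.139,.032]),"pred disc flange",proj(f,[.5465,.2704,.011]),"wing top",proj(f,[.5665,-.102,.116]))
o=np.vstack([np.hstack([im[225:265,300:340]]*1)]);big=cv2.resize(im[215:290,275:385],None,fx=7,fy=7,interpolation=cv2.INTER_CUBIC)
cv2.imwrite("pics/c2.png",cv2.cvtColor(big,cv2.COLOR_RGB2BGR))
delta(.566,.139,.029,.083)
E
```

```text
bbox (307, 298, 53, 41)
block ((0.4786633551120758, -0.09849992394447327), (0.09286943078041077, 0.12420160323381424), 2.7184154987335205)
ring [0.5675978  0.13864078 0.032     ]
pred ring [319.3642727  244.09235121] pred disc flange [291.74910183 226.16189743] wing top [367.4243247  272.41386698]
rv [0.0004 0.004  0.0012] d [ 0.0053 -0.002   0.0468] n 1.0 F [0.5 0.7 1. ] w 1.001 gf 0.0 t 2.05
```

View pics/c2.png

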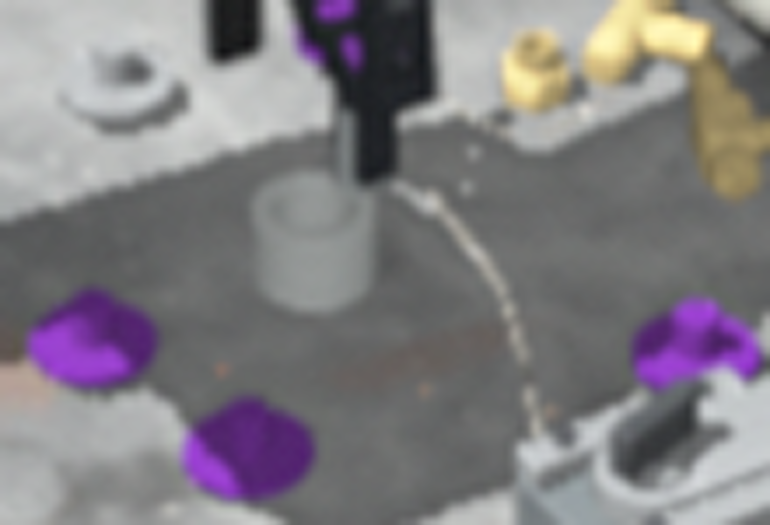

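Scaled: 0.045 m / 0.5 = 0.09, -0.002 m / 0.5 = -0.004, 0.004 rad / 3.1416 = 0.0013.

```bash
echo '[[0, 0.0013, 0.0003, 0.012, -0.004, 0, 1], [0, 0.0013, 0.0003, 0.012, -0.004, 0.04, 1], [0, 0.0013, 0.0003, 0.012, -0.004, 0.07, 1], [0, 0.0013, 0.0003, 0.012, -0.004, 0.09, 1], [0, 0.0013, 0.0003, 0.012, -0.004, 0.09, 1]]' > rows.txt && python3 -m crank rows.txt 60; python3 -c "
from h import *
delta(.5665,.139,.029,.083)"
```

```text
time: 2.55
ee_pos: [0.5672, 0.1389, 0.0309]
orientation: [0.999, 0.041, 0.001, 0.0]
wrist_force: [-1.6, 0.4, -0.3]
gripper_width: 1.001
grasp_force: 0.0
rv [ 0.0001 -0.001  -0.001 ] d [-0.0007 -0.0002  0.0019] n 1.0 F [-1.6  0.4 -0.3] w 1.001 gf 0.0 t 2.55
```

Scaled: 0.001 m / 0.5 = 0.002, -0.0005 m / 0.5 = -0.001.

```bash
echo '[[0, 0, 0, -0.001, 0, 0.002, 0], [0, 0, 0, -0.001, 0, 0.002, 0], [0, 0, 0, -0.001, 0, 0.002, 0], [0, 0, 0, -0.001, 0, 0.002, 0], [0, 0, 0, -0.001, 0, 0.002, 0], [0, 0, 0, -0.001, 0, 0.002, 0], [0, 0, 0, -0.001, 0, 0.002, 0], [0, 0, 0, -0.001, 0, 0.002, 0]]' > rows.txt && python3 -m crank rows.txt 60; python3 -c "
from h import *
delta(.482,-.1097,.11,.083)"
```

```text
time: 3.35
ee_pos: [0.569, 0.1395, 0.0326]
orientation: [0.999, 0.041, 0.003, -0.0]
wrist_force: [-1.4, -1.0, 6.3]
gripper_width: 0.508
grasp_force: 60.9
rv [ 0.0002 -0.0059 -0.    ] d [-0.1069  0.2412 -0.078 ] n 6.0 F [-1.4 -1.   6.3] w 0.508 gf 60.9 t 3.35
```

Scaled: 0.241 m / 0.5 = 0.482, -0.08 m / 0.5 = -0.16.

```bash
echo '[[0, 0, 0, 0, 0, -0.06, 0], [0, 0, 0, -0.04, 0.04, -0.12, 0], [0, 0, 0, -0.1, 0.11, -0.16, 0], [0, 0, 0, -0.16, 0.18, -0.18, 0], [0, 0, 0, -0.2, 0.26, -0.18, 0], [0, 0, 0, -0.214, 0.35, -0.18, 0], [0, 0, 0, -0.214, 0.42, -0.18, 0], [0, 0, 0, -0.214, 0.47, -0.18, 0], [0, 0, 0, -0.214, 0.482, -0.18, 0], [0, 0, 0, -0.214, 0.482, -0.18, 0]]' > rows.txt && python3 -m crank rows.txt; python3 - <<'E'
from h import *
delta(.482,-.1097,.08,.083)
f=grab_frame("top");crop(f,340,200,480,305,5,"t2.png")
f=grab_frame("side");crop(f,270,230,400,350,5,"s2.png")
a=cv2.imread("pics/t2.png");b=cv2.imread("pics/s2.png");b=cv2.resize(b,(569,525))
cv2.imwrite("pics/ts2.png",cv2.resize(np.hstack([a,b]),(800,331)))
delta(.482,-.1097,.08,.083)
E
```

```text
time: 4.35
ee_pos: [0.4808, -0.11, 0.1207]
orientation: [0.999, 0.04, 0.002, -0.0]
wrist_force: [-0.3, 0.7, -1.5]
gripper_width: 0.512
grasp_force: 61.8
rv [-0.0005 -0.0037 -0.0021] d [ 0.0011 -0.0001  0.0407] n 1.0 F [-0.3  0.7 -1.5] w 0.512 gf 61.8 t 4.35
rv [-0.001  -0.0033  0.    ] d [0.0011 0.0013 0.0406] n 1.0 F [-0.2 -0.3 -1.5] w 0.515 gf 61.8 t 4.45
```

View pics/ts2.png

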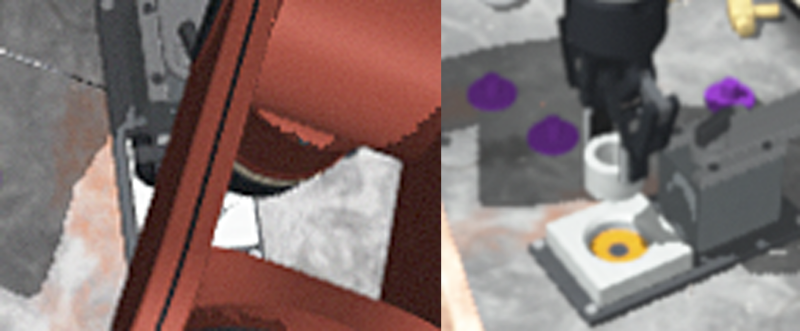

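The side half shows the ring held level above the pocket; the amber floor is near full-frame (335,318). I'll cross-check ring against pocket in the side view before lowering.

```bash
python3 - <<'E'
from h import *
import pickle
f=pickle.load(open("side1.pkl","rb"));im=f["frame"];hsv=cv2.cvtColor(im,cv2.COLOR_RGB2HSV)
amb=((hsv[...,0]>10)&(hsv[...,0]<28)&(hsv[...,1]>150)).astype(np.uint8)
z=np.zeros_like(amb);z[300:340,315:355]=amb[300:340,315:355];v,u=np.nonzero(z);print("amber box",u.min(),u.max(),v.min(),v.max(),len(u))
for p,q in(((.4820,-.1097),"pocket"),):
    a=np.linspace(0,2*np.pi,60)
    for zz,r in((.016,.025),(.026,.025),(.03,.029)):
        E=np.array([proj(f,[p[0]+r*np.cos(t),p[1]+r*np.sin(t),zz]) for t in a]);print(q,zz,E.min(0).round(1),E.max(0).round(1))
g=grab_frame("side");pickle.dump(g,open("side2.pkl","wb"))
s=state();b=s["ee_pos"];E=np.array([proj(g,[b[0]+.023*np.cos(t),b[1]+.023*np.sin(t),b[2]]) for t in a]);print("pred ring top box",E.min(0).round(1),E.max(0).round(1))
E=np.array([proj(g,[b[0]+.023*np.cos(t),b[1]+.023*np.sin(t),b[2]-.032]) for t in a]);print("pred ring bottom box",E.min(0).round(1),E.max(0).round(1))
gr=cv2.cvtColor(g["frame"],cv2.COLOR_RGB2GRAY);print(gr[278:304:2,314:350])
for r in range(308,336,2): print(r,hsv[r,318:352,1])
E
```

```text
amber box 324 343 314 323 125
pocket 0.016 [322.3 312.9] [345.1 328.7]
pocket 0.026 [322.3 309.5] [345.2 325.3]
pocket 0.03 [320.4 307. ] [347.1 325.3]
pred ring top box [322.  276.9] [344.  291.2]
pred ring bottom box [322.1 288.4] [343.8 302.8]
[[ 58  58  61  59  57  74 101 130 156 108  42  27  57  92 108 126 155 175
  194 172 106  52  42  44  48  52  50  48  49  47  42  37  32  34  35  34]
 [ 61  60  60  59  59  72  99 129 152 119 133 189 222 239 240 234 232 231
  235 231 164  83  46  42  44  46  48  50  48  45  37  36  37  40  43  35]
 [ 59  58  59  60  75  96 104 116 164 212 236 239 227 189 161 151 157 166
  178 181 141  86  53  41  43  47  49  49  47  39  38  36  38  38  39  39]
 [ 63  70  79  95 106 109 111 147 220 240 236 190 140 128 137 145 153 166
  179 184 163 143 106  65  41  44  51  49  42  39  34  38  41  47  54  66]
 [100 102 105 107 110 110 109 153 233 245 238 197 144 131 138 142 148 156
  173 181 165 159 139  99  56  39  44  46  39  32  43  71  90  97  90  80]
 [103 101 100 101 102 103 104 138 206 240 244 241 226 191 164 153 147 146
  155 173 164 157 140 101  59  38 
[... 1974 characters left out ...]
  6   6  43 133 179 196 197 183 145  91  50  43  69
 120 167 192 201 197 170 109  34   1   5   4   3   3   3   3   3]
324 [  3   3   3   3   3   3   3   5   4   4  38  80 115 139 145 144 141 143
 141 125 102  69  24   0   5   5   3   4   3   2   3   4   3   6]
326 [8 7 3 3 3 3 3 4 4 3 4 5 5 3 3 2 2 2 3 5 5 4 4 4 4 3 3 3 4 7 8 7 8 5]
328 [6 6 6 6 3 3 2 3 3 3 3 3 3 3 3 3 3 3 2 2 2 2 3 3 3 8 6 5 7 5 5 5 7 5]
330 [8 5 6 8 6 3 3 3 2 2 3 3 3 3 2 3 2 3 3 4 6 7 6 6 7 7 7 7 5 5 7 5 5 5]
332 [14  9  6  4  5  7  5  2  3  3  2  3  4  4  4  6  8  9  5  7  7  7  7  5
  5  3  7  5  5  6  6 11 11 14]
334 [17 21 15  7  5  5  6  6  6  3  6  6  6  7  7  7  7  7  7  7  7  7  8  7
  7  8  8 13 18 17 18 19 17 20]
```

Scaled: 0.068 m / 0.5 = 0.136, 0.064 m / 0.5 = 0.128.

```bash
echo '[[0, 0, 0, 0.002, 0.002, 0.04, 0], [0, 0, 0, 0.002, 0.002, 0.08, 0], [0, 0, 0, 0.002, 0.002, 0.1, 0], [0, 0, 0, 0.002, 0.002, 0.116, 0], [0, 0, 0, 0.002, 0.002, 0.128, 0], [0, 0, 0, 0.002, 0.002, 0.136, 0], [0, 0, 0, 0.002, 0.002, 0.136, 0]]' > rows.txt && python3 -m crank rows.txt; python3 -c "
from h import *
delta(.482,-.1097,.0475,.083)"
```

```text
time: 5.2
ee_pos: [0.4826, -0.1103, 0.0529]
orientation: [0.999, 0.041, 0.002, -0.0]
wrist_force: [1.4, 0.3, -2.1]
gripper_width: 0.51
grasp_force: 61.7
rv [-0.     -0.0045 -0.0001] d [-0.0006 -0.0007  0.0054] n 1.0 F [ 1.4  0.3 -2.1] w 0.51 gf 61.7 t 5.2
```

Scaled: 0.005 m / 0.5 = 0.01, 0.004 m / 0.5 = 0.008.

```bash
echo '[[0, 0, 0, 0, 0, 0.004, 0], [0, 0, 0, 0, 0, 0.008, 0], [0, 0, 0, 0, 0, 0.01, 0], [0, 0, 0, 0, 0, 0.01, 0]]' > rows.txt && python3 -m crank rows.txt; python3 -c "
from h import *
delta(.482,-.1097,.0475,.083)"
```

```text
time: 5.6
ee_pos: [0.4829, -0.1105, 0.0487]
orientation: [0.999, 0.041, 0.003, -0.0]
wrist_force: [-0.5, 2.9, 3.7]
gripper_width: 0.51
grasp_force: 62.3
rv [ 0.0002 -0.005  -0.0003] d [-0.0009 -0.0009  0.0012] n 1.0 F [-0.5  2.9  3.7] w 0.51 gf 62.3 t 5.6
```

Scaled: -0.12 m / 0.5 = -0.24, -0.1 m / 0.5 = -0.2.

```bash
echo '[[0, 0, 0, 0, 0, 0.002, 0], [0, 0, 0, 0, 0, 0.002, 1], [0, 0, 0, 0, 0, 0.002, 1], [0, 0, 0, 0, 0, 0.002, 1], [0, 0, 0, 0, 0, -0.002, 1], [0, 0, 0, 0, 0, -0.04, 1], [0, 0, 0, 0, 0, -0.12, 1], [0, 0, 0, 0, -0.06, -0.18, 1], [0, 0, 0, 0, -0.14, -0.2, 1], [0, 0, 0, 0, -0.24, -0.2, 1]]' > rows.txt && python3 -m crank rows.txt; python3 -c "
from h import *
delta(.547,.2695,.1,.083)"
```

```text
time: 6.6
ee_pos: [0.4739, 0.009, 0.1509]
orientation: [0.999, 0.04, 0.005, 0.001]
wrist_force: [0.6, 0.5, -0.4]
gripper_width: 1.002
grasp_force: 0.0
rv [ 0.0016 -0.0095 -0.003 ] d [ 0.0932 -0.2539  0.0514] n 6.0 F [ 0.6  0.5 -0.4] w 1.002 gf 0.0 t 6.6
```

Scaled: -0.24 m / 0.5 = -0.48, -0.22 m / 0.5 = -0.44.

```bash
echo '[[0, 0, 0, 0.036, -0.09, 0.02, 1], [0, 0, 0, 0.072, -0.18, 0.04, 1], [0, 0, 0, 0.1, -0.27, 0.06, 1], [0, 0, 0, 0.13, -0.36, 0.08, 1], [0, 0, 0, 0.16, -0.44, 0.1, 1], [0, 0, 0, 0.18, -0.48, 0.1, 1], [0, 0, 0, 0.18, -0.48, 0.1, 1], [0, 0, 0, 0.18, -0.48, 0.1, 1]]' > rows.txt && python3 -m crank rows.txt; python3 - <<'E'
from h import *
delta(.547,.2695,.029,.083)
import pickle
f=grab_frame("top");pickle.dump(f,open("top3.pkl","wb"));a=f["frame"][220:300,360:440]
g=grab_frame("side");pickle.dump(g,open("side3.pkl","wb"));b=g["frame"][275:355,295:375];c=g["frame"][200:250,265:335]
k=lambda i:cv2.resize(cv2.cvtColor(i,cv2.COLOR_RGB2BGR),(int(i.shape[1]*266/i.shape[0]) ,266),interpolation=cv2.INTER_CUBIC)
o=np.hstack([k(a),k(b),k(c)]);o=cv2.resize(o,(800,int(o.shape[0]*800/o.shape[1])));cv2.imwrite("pics/p3.png",o);print(o.shape)
t=np.linspace(0,2*np.pi,60)
for n,fr in(("top",f),("side",g)):
    E=np.array([proj(fr,[.482+.023*np.cos(x),-.1097+.023*np.sin(x),.048]) for x in t]);print(n,"ring pred",E.min(0).round(1),E.max(0).round(1))
    q=cv2.cvtColor(fr["frame"],cv2.COLOR_RGB2GRAY)
gr=cv2.cvtColor(f["frame"],cv2.COLOR_RGB2GRAY);print(gr[246:274,386:416])
E
```

```text
time: 7.4
ee_pos: [0.5417, 0.2558, 0.0979]
orientation: [0.999, 0.042, 0.002, 0.0]
wrist_force: [1.1, -0.0, -0.5]
gripper_width: 1.003
grasp_force: 0.0
rv [ 0.0006 -0.0031  0.001 ] d [ 0.0062 -0.0132  0.0689] n 2.0 F [ 1.1 -0.  -0.5] w 1.003 gf 0.0 t 7.4
(235, 800, 3)
top ring pred [391.6 248.9] [412.3 269.4]
side ring pred [323.1 302.7] [344.4 317.2]
[[246 246 245 245 246 246 246 247 247 248 252 244 242 245 245 246 245 242
  254 254 251 250 249 249 248 248 249 249 248 249]
 [246 246 247 246 246 247 247 249 251 255 251 192 147 149 149 149 148 146
  235 244 254 252 250 248 248 249 248 247 248 248]
 [247 247 247 248 247 248 249 254 249 249 191 146 147 146 141 143 142 143
  146 137 233 240 253 250 248 247 247 247 246 247]
 [246 247 247 247 247 249 254 250 183 138 137 136 128 144 151 151 167 172
  150 139 142 134 223 253 250 248 247 247 247 247]
 [246 245 247 245 245 250 248 181 136 136 130 124 165 214 217 221 234 238
  221 213 214 163 129 229 252 249 248 248 248 248]
 [245 247 247 247 249 255 195 126 132 114 123 191 248 255 252 253 252 250
  251 254 255 232 179 137 243 250 247 247 246 2
[... 2054 characters left out ...]
239 249 255 255 255 255
  255 255 255 245 242 166 187 237 251 250 249 248]
 [248 248 246 248 249 251 227 182 137 135 161 164 152 187 244 253 250 250
  252 253 233 170 157 188 239 252 250 249 248 249]
 [247 244 246 246 246 249 248 240 211 150 150 153 169 167 170 165 162 156
  150 156 153 151 186 236 253 251 250 249 249 249]
 [247 246 247 248 248 247 249 254 246 221 174 154 157 161 164 166 167 160
  134 144 177 221 240 253 251 250 249 250 250 250]
 [247 246 246 245 247 247 248 249 251 251 236 232 210 196 188 181 183 184
  222 224 241 254 253 251 249 249 249 249 249 248]
 [246 246 246 246 246 247 247 248 248 250 252 253 251 250 242 240 241 237
  255 255 252 251 248 249 248 248 248 247 247 248]]
```

View pics/p3.png

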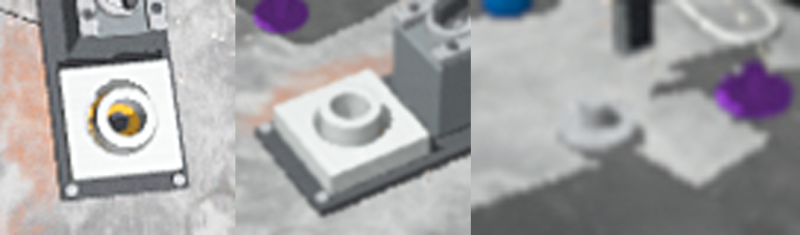

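Scaled: 0.03 m / 0.5 = 0.06, 0.02 m / 0.5 = 0.04, -1.5 rad / 3.1416 = -0.4775.

```bash
echo '[[0, 0, -0.0477, 0.012, -0.026, 0, 0.6], [0, 0, -0.0955, 0.012, -0.026, 0, 0.6], [0, 0, -0.1432, 0.012, -0.026, 0, 0.6], [0, 0, -0.191, 0.012, -0.026, 0, 0.6], [0, 0, -0.2387, 0.012, -0.026, 0, 0.6], [0, 0, -0.2865, 0.012, -0.026, 0, 0.6], [0, 0, -0.3342, 0.012, -0.026, 0.02, 0.6], [0, 0, -0.382, 0.012, -0.026, 0.04, 0.6], [0, 0, -0.4297, 0.012, -0.026, 0.06, 0.6], [0, 0, -0.4775, 0.012, -0.026, 0.06, 0.6]]' > rows.txt && python3 -m crank rows.txt; python3 -c "
from h import *
delta(.547,.2695,.028,1.654)"
```

```text
time: 8.5
ee_pos: [0.546, 0.2673, 0.0669]
orientation: [0.701, 0.713, 0.0, 0.001]
wrist_force: [-0.3, 0.8, -0.3]
gripper_width: 0.601
grasp_force: 0.0
rv [ 0.0013  0.0009 -0.0669] d [0.0022 0.001  0.0389] n 1.0 F [-0.3  0.8 -0.3] w 0.601 gf 0.0 t 8.5
```

Scaled: 0.038 m / 0.5 = 0.076, 0.037 m / 0.5 = 0.074, -0.067 rad / 3.1416 = -0.0213.

```bash
echo '[[0, 0, -0.0213, 0.004, 0.002, 0.03, 0.6], [0, 0, -0.0213, 0.004, 0.002, 0.06, 0.6], [0, 0, -0.0213, 0.004, 0.002, 0.074, 0.6], [0, 0, -0.0213, 0.004, 0.002, 0.076, 0.6], [0, 0, -0.0213, 0.004, 0.002, 0.076, 0], [0, 0, -0.0213, 0.004, 0.002, 0.076, 0], [0, 0, -0.0213, 0.004, 0.002, 0.076, 0], [0, 0, -0.0213, 0.004, 0.002, 0.076, 0], [0, 0, -0.0213, 0.004, 0.002, 0.076, 0], [0, 0, -0.0213, 0.004, 0.002, 0.076, 0]]' > rows.txt && python3 -m crank rows.txt 25; python3 -c "
from h import *
delta(.547,.2695,.028,1.654)"
```

```text
time: 9.5
ee_pos: [0.5487, 0.2715, 0.031]
orientation: [0.679, 0.734, 0.002, 0.002]
wrist_force: [1.2, -0.3, 4.0]
gripper_width: 0.172
grasp_force: 24.4
rv [ 0.0052 -0.0003 -0.0042] d [-0.0018 -0.0019  0.003 ] n 1.0 F [ 1.2 -0.3  4. ] w 0.172 gf 24.4 t 9.5
```

Scaled: -0.03 m / 0.5 = -0.06, -0.004 m / 0.5 = -0.008, 1.05 rad / 3.1416 = 0.3342.

```bash
echo '[[0, 0, 0, 0, 0, 0, 0.6], [0, 0, 0, 0, 0, 0, 0.6], [0, 0, 0, 0, 0, -0.008, 0.6], [0, 0, 0.0477, 0, 0, -0.06, 0.6], [0, 0, 0.0955, 0, 0, -0.06, 0.6], [0, 0, 0.1432, 0, 0, -0.06, 0.6], [0, 0, 0.191, 0, 0, -0.06, 0.6], [0, 0, 0.2387, 0, 0, -0.06, 0.6], [0, 0, 0.2865, 0, 0, -0.06, 0.6], [0, 0, 0.3342, 0, 0, -0.06, 0.6]]' > rows.txt && python3 -m crank rows.txt; echo '[[0, 0, 0.0477, 0, 0, 0, 0.6], [0, 0, 0.0955, 0, 0, 0, 0.6], [0, 0, 0.1432, 0, 0, 0, 0.6], [0, 0, 0.1655, 0, 0, 0, 0.6], [0, 0, 0.1655, 0, 0, 0, 0.6]]' > rows.txt && python3 -m crank rows.txt ; python3 -c "
from h import *
delta(.5487,.2715,.030,.083)"
```

```text
time: 10.5
ee_pos: [0.548, 0.2712, 0.0605]
orientation: [0.956, 0.292, 0.002, 0.0]
wrist_force: [0.1, 0.3, -0.2]
gripper_width: 0.599
grasp_force: 0.0
time: 11.0
ee_pos: [0.548, 0.2712, 0.0604]
orientation: [0.999, 0.04, 0.002, -0.0]
wrist_force: [-0.6, -0.5, 0.6]
gripper_width: 0.602
grasp_force: 0.0
rv [ 0.     -0.0038 -0.0036] d [ 0.0006 -0.0002  0.0304] n 1.0 F [-0.6 -0.5  0.6] w 0.602 gf 0.0 t 11.0
```

Scaled: 0.03 m / 0.5 = 0.06, 0.027 m / 0.5 = 0.054.

```bash
echo '[[0, 0, 0, 0, 0, 0.03, 0.6], [0, 0, 0, 0, 0, 0.054, 0.6], [0, 0, 0, 0, 0, 0.06, 0.6], [0, 0, 0, 0, 0, 0.06, 0.6], [0, 0, 0, 0, 0, 0.06, 0], [0, 0, 0, 0, 0, 0.06, 0], [0, 0, 0, 0, 0, 0.06, 0], [0, 0, 0, 0, 0, 0.06, 0], [0, 0, 0, 0, 0, 0.06, 0], [0, 0, 0, 0, 0, 0.06, 0]]' > rows.txt && python3 -m crank rows.txt 50; python3 -c "
from h import *
delta(.482,-.1097,.125,.083)"
```

```text
time: 12.0
ee_pos: [0.5487, 0.2715, 0.031]
orientation: [0.999, 0.04, 0.003, -0.0]
wrist_force: [-0.1, 0.1, 3.0]
gripper_width: 0.154
grasp_force: 48.8
rv [-0.0003 -0.0051 -0.0032] d [-0.0964  0.3746 -0.0947] n 8.0 F [-0.1  0.1  3. ] w 0.154 gf 48.8 t 12.0
```

Scaled: 0.345 m / 0.5 = 0.69, 0.31 m / 0.5 = 0.62.

```bash
echo '[[0, 0, 0, 0, 0, -0.06, 0], [0, 0, 0, -0.04, 0.04, -0.12, 0], [0, 0, 0, -0.08, 0.11, -0.17, 0], [0, 0, 0, -0.12, 0.18, -0.19, 0], [0, 0, 0, -0.15, 0.26, -0.19, 0], [0, 0, 0, -0.18, 0.35, -0.19, 0], [0, 0, 0, -0.192, 0.44, -0.19, 0], [0, 0, 0, -0.192, 0.53, -0.19, 0], [0, 0, 0, -0.192, 0.62, -0.19, 0], [0, 0, 0, -0.192, 0.69, -0.19, 0]]' > rows.txt && python3 -m crank rows.txt; echo '[[0, 0, 0, 0, 0.04, 0, 0], [0, 0, 0, 0, 0.06, 0, 0], [0, 0, 0, 0, 0.06, 0, 0], [0, 0, 0, 0, 0.06, 0, 0]]' > rows.txt && python3 -m crank rows.txt; python3 - <<'E'
from h import *
import pickle
delta(.4825,-.110,.073,.083)
g=grab_frame("side");pickle.dump(g,open("side4.pkl","wb"));s=state();b=s["ee_pos"];print(b)
t=np.linspace(0,2*np.pi,60)
for dz in(-.020,-.025):
    E=np.array([proj(g,[b[0]+.023*np.cos(x),b[1]+.023*np.sin(x),b[2]+dz]) for x in t]);print("flange pred",dz,E.min(0).round(1),E.max(0).round(1))
E=np.array([proj(g,[.4825+.023*np.cos(x),-.11+.023*np.sin(x),.048]) for x in t]);print("ring pred",E.min(0).round(1),E.max(0).round(1))
q=cv2.cvtColor(g["frame"],cv2.COLOR_RGB2GRAY);print(q[272:324:2,314:352])
crop(g,290,230,380,340,5,"s4.png")
E
```

```text
time: 13.0
ee_pos: [0.4792, -0.0827, 0.1249]
orientation: [0.999, 0.039, 0.002, 0.0]
wrist_force: [0.5, 0.2, -1.7]
gripper_width: 0.153
grasp_force: 49.0
time: 13.4
ee_pos: [0.4817, -0.1094, 0.1246]
orientation: [0.999, 0.04, 0.002, -0.0]
wrist_force: [0.6, 0.4, -0.7]
gripper_width: 0.152
grasp_force: 49.0
rv [-0.0008 -0.0033 -0.0031] d [0.0006 0.0007 0.0516] n 2.0 F [ 0.6  0.4 -0.7] w 0.152 gf 49.0 t 13.4
[ 0.481749   -0.10906529  0.12463476]
flange pred -0.02 [322.7 282.8] [344.5 297.1]
flange pred -0.025 [322.7 284.6] [344.5 298.9]
ring pred [323.4 302.7] [344.7 317.2]
[[100 105 105 107 106 105 104 103 103 103 100  87  92  95  75  45  36  42
   43  37  35  35  45  64  66  49  44  48  49  49  49  46  40  41  53  59
   55  44]
 [ 64  72  84  92 103 106 107 108 111 109 105 120 156 135  85  45  36  43
   46  43  38  33  33  36  41  46  49  47  50  47  44  37  34  38  44  39
   46  79]
 [ 58  59  60  61  73  86 100 108 108 107 106 122 152 119  60  29  32  45
   50  49  41  37  44  49  50  48  48  48  47  43  33  32  30  29  28  40
   99 163]
 [ 58  60  59  60  60  75 100 109 108 107 10
[... 2913 characters left out ...]
 208 220 232 239 240 224 170 129 130 135 137 139 140
  140 141]
 [241 240 238 238 239 241 237 195 155 153 180 206 223 235 241 242 242 239
  235 234 233 236 238 240 238 231 208 175 143 123 111 114 123 135 152 142
  135 140]
 [237 241 241 240 239 240 239 218 165 154 180 197 203 206 207 207 216 220
  219 215 213 206 197 185 165 149 141 137 132 123 107 110 138 177 232 234
  231 234]
 [211 227 238 242 241 240 241 239 216 179 182 196 202 205 206 205 201 197
  192 186 182 174 166 158 150 145 141 136 128 114 116 169 233 242 242 241
  240 240]
 [199 201 213 231 241 243 242 241 241 234 216 200 199 199 200 200 200 198
  192 187 182 175 167 157 150 141 136 134 156 206 234 242 243 242 240 240
  241 241]]
```

View pics/s4.png

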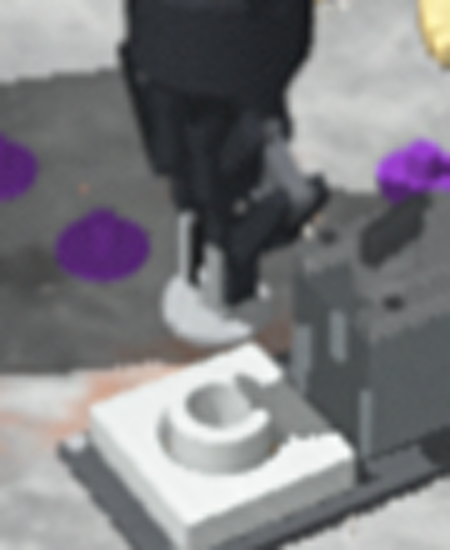

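The crop shows the disc hanging stem-up under the fingers, flange left edge near (322,291), directly above the ring whose left edge is near (323,312). They are aligned within about 1 px, so I lower.

Careful with the scale: shifts go in shares of 0.5 m and turns go in shares of pi rad. That gives: 0.0505 m / 0.5 = 0.101, 0.049 m / 0.5 = 0.098.

```bash
echo '[[0, 0, 0, 0.0012, 0.0014, 0.04, 0], [0, 0, 0, 0.0012, 0.0014, 0.07, 0], [0, 0, 0, 0.0012, 0.0014, 0.084, 0], [0, 0, 0, 0.0012, 0.0014, 0.092, 0], [0, 0, 0, 0.0012, 0.0014, 0.098, 0], [0, 0, 0, 0.0012, 0.0014, 0.101, 0], [0, 0, 0, 0.0012, 0.0014, 0.101, 0]]' > rows.txt && python3 -m crank rows.txt; python3 -c "
from h import *
delta(.4825,-.110,.073,.083)"
```

```text
time: 14.15
ee_pos: [0.4832, -0.1109, 0.0748]
orientation: [0.999, 0.04, 0.002, 0.0]
wrist_force: [-0.3, -1.0, -0.2]
gripper_width: 0.155
grasp_force: 49.0
rv [ 0.0003 -0.0046 -0.003 ] d [-0.0006 -0.0009  0.0018] n 1.0 F [-0.3 -1.  -0.2] w 0.155 gf 49.0 t 14.15
```

Scaled: 0.0025 m / 0.5 = 0.005, 0.002 m / 0.5 = 0.004.

```bash
echo '[[0, 0, 0, -0.001, -0.001, 0.002, 0], [0, 0, 0, -0.001, -0.001, 0.004, 0], [0, 0, 0, -0.001, -0.001, 0.005, 0], [0, 0, 0, -0.001, -0.001, 0.005, 0]]' > rows.txt && python3 -m crank rows.txt; python3 -c "
from h import *
delta(.4825,-.110,.073,.083)"
```

```text
time: 14.55
ee_pos: [0.4832, -0.1109, 0.073]
orientation: [0.999, 0.04, 0.003, 0.0]
wrist_force: [-1.4, 0.6, 5.5]
gripper_width: 0.157
grasp_force: 49.7
rv [ 0.001  -0.0055 -0.0033] d [-0.0006 -0.0009  0.    ] n 1.0 F [-1.4  0.6  5.5] w 0.157 gf 49.7 t 14.55
```

Scaled: -0.11 m / 0.5 = -0.22, -0.1 m / 0.5 = -0.2, -0.3 rad / 3.1416 = -0.0955.

```bash
echo '[[0, 0, 0, 0, 0, 0, 0.6], [0, 0, 0, 0, 0, 0, 0.6], [0, 0, 0, 0, 0, 0, 0.6], [0, 0, 0, 0, 0, -0.006, 0.6], [0, 0, 0, 0, 0, -0.04, 0.6], [0, 0, 0, 0, 0, -0.12, 0.6], [0, 0, 0, 0, 0, -0.2, 0.6], [0, 0, -0.0477, 0.06, 0, -0.22, 0.6], [0, 0, -0.0955, 0.12, 0, -0.22, 0.6], [0, 0, -0.0955, 0.12, 0, -0.22, 0.6]]' > rows.txt && python3 -m crank rows.txt; python3 - <<'E'
from h import *
import pickle
delta(.571,-.1025,.112,.37)
f=grab_frame("side");pickle.dump(f,open("side5.pkl","wb"));crop(f,290,220,400,340,5,"s5.png")
E
```

```text
time: 15.55
ee_pos: [0.5446, -0.1057, 0.1834]
orientation: [0.982, 0.191, 0.004, 0.001]
wrist_force: [-0.7, 0.4, -0.1]
gripper_width: 0.599
grasp_force: 0.0
rv [ 0.003  -0.0067  0.0138] d [0.0252 0.0067 0.0716] n 2.0 F [-0.7  0.4 -0.1] w 0.599 gf 0.0 t 15.55
```

View pics/s5.png

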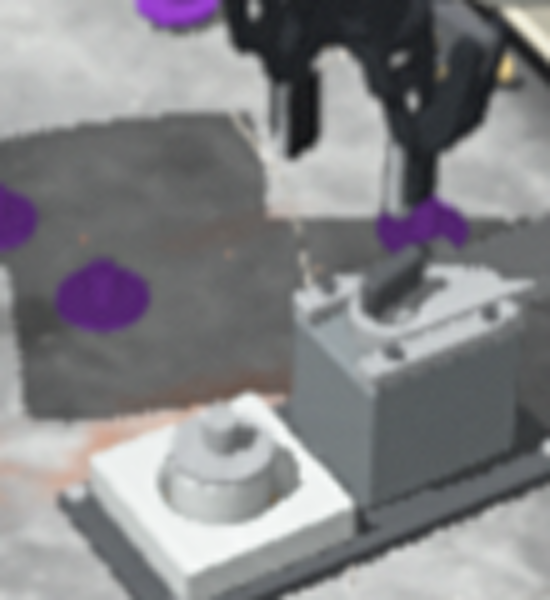

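The disc sits flush on the ring with its stem up (crop (218,430)), and the wing's top edge runs from crop (368,285) to (415,250). I move above the wing and check its yaw.

Scaled: 0.03 m / 0.5 = 0.06, 0.024 m / 0.5 = 0.048.

```bash
echo '[[0, 0, 0, 0.048, 0.014, 0.03, 0.6], [0, 0, 0, 0.048, 0.014, 0.06, 0.6], [0, 0, 0, 0.048, 0.014, 0.06, 0.6], [0, 0, 0, 0.048, 0.014, 0.06, 0.6]]' > rows.txt && python3 -m crank rows.txt; python3 - <<'E'
from h import *
import pickle
f=pickle.load(open("side5.pkl","rb"))
g=cv2.cvtColor(f["frame"],cv2.COLOR_RGB2GRAY);print(g[266:288,358:382])
a=np.array([onz(f,363.6,277,.116),onz(f,373,270,.116)]);d=a[1]-a[0];print(a.round(4),np.arctan2(d[1],d[0]))
for yw in(.33,.37,.4):
  c=np.array([.571,-.1025,.116]);x=.018*np.array([np.cos(yw),np.sin(yw),0]);print(yw,proj(f,c-x).round(1),proj(f,c+x).round(1))
delta(.571,-.1025,.113,.37)
E
```

```text
time: 16.0
ee_pos: [0.5651, -0.1031, 0.1513]
orientation: [0.982, 0.188, 0.001, -0.0]
wrist_force: [-0.6, -1.0, 0.5]
gripper_width: 0.602
grasp_force: 0.0
[[100 101 101 100 102 101  98  76  60  60  59  59  59  59  62  64  63  63
   59  61  64  60  58  58]
 [ 99 100  99  98 100 101  98  83  65  58  60  61  59  59  59  59  63  65
   70  79  86  74  62  59]
 [ 98  97  99  98  98 100 102  93  75  60  58  59  62  68  69  66  64  75
   88  97 101  98  78  63]
 [ 96  96  96  96  96  98 100  97  82  69  60  65  75  90  95  83  69  71
   91 103 109 109  99  81]
 [ 97  94  93  94  94  95  96  94  89  82  75  83  94 103 105  95  75  69
   87 104 109 111 111 101]
 [ 95  92  90  91  91  91  92  93  92  93  93  97 103 104  99  86  74  78
   90 105 107 107 108 105]
 [ 94  89  89  89  89  88  93 100 100 102 104 105 101  96  84  70  73  99
  116 123 124 121 122 122]
 [ 88  87  89  95  98  96  98 105 105 104 104 101  92  79  65  60  80 127
  166 176 175 174 174 177]
 [111 112 116 118 115 104 101 105 105 102  97  87  75  64  57  57  96 156
  188 193 193 198 201 200]
 [169 171 173 167 142 115 105 104 10
[... 851 characters left out ...]
 197 188 173 164 158]
 [157 153 170 191 201 197 178 143 130 130 138 162 170 180 194 204 207 200
  184 166 157 163 180 181]
 [158 152 157 173 190 199 200 189 183 181 182 188 188 194 197 191 176 168
  160 164 172 183 198 198]
 [158 154 155 163 171 180 185 191 194 197 199 193 182 172 162 157 163 181
  181 187 195 197 201 201]
 [159 158 157 161 165 166 168 171 173 174 167 166 163 157 161 170 182 197
  198 199 200 201 200 197]]
[[ 0.5517 -0.1119  0.116 ]
 [ 0.5813 -0.1001  0.116 ]] 0.37818988918187124
0.33 [363.7 275.7] [374.9 268.2]
0.37 [364.  275.9] [374.7 268.1]
0.4 [364.2 276. ] [374.5 268. ]
rv [-0.0006 -0.0014  0.0089] d [0.0056 0.0017 0.0383] n 1.0 F [-0.6 -1.   0.5] w 0.602 gf 0.0 t 16.0
```

Scaled: 0.0375 m / 0.5 = 0.075, 0.004 m / 0.5 = 0.008.

```bash
echo '[[0, 0, 0, 0.008, 0.004, 0.03, 0.6], [0, 0, 0, 0.008, 0.004, 0.06, 0.6], [0, 0, 0, 0.008, 0.004, 0.073, 0.6], [0, 0, 0, 0.008, 0.004, 0.075, 0.6], [0, 0, 0, 0.008, 0.004, 0.075, 0], [0, 0, 0, 0.008, 0.004, 0.075, 0], [0, 0, 0, 0.008, 0.004, 0.075, 0], [0, 0, 0, 0.008, 0.004, 0.075, 0], [0, 0, 0, 0.008, 0.004, 0.075, 0], [0, 0, 0, 0.008, 0.004, 0.075, 0]]' > rows.txt && python3 -m crank rows.txt 40; python3 -c "
from h import *
delta(.4825,-.110,.113,.37);print(state()['torque'],state()['ee_pos'])"
```

```text
time: 17.0
ee_pos: [0.5714, -0.1018, 0.1156]
orientation: [0.982, 0.189, 0.002, -0.001]
wrist_force: [-2.3, 7.4, 3.9]
gripper_width: 0.105
grasp_force: 42.5
rv [-0.0016 -0.0048  0.01  ] d [-0.0856 -0.0253  0.0022] n 2.0 F [-2.3  7.4  3.9] w 0.105 gf 42.5 t 17.0
[ 1.16971294  0.35407291 -0.06585428] [ 0.57136981 -0.10175926  0.11561158]
```

Scaled: -0.0841 m / 0.5 = -0.1682, -0.0765 m / 0.5 = -0.153.

```bash
echo '[[0, 0, 0, -0.0192, -0.0058, 0, 0], [0, 0, 0, -0.0382, -0.0118, 0, 0], [0, 0, 0, -0.0574, -0.0176, 0, 0], [0, 0, 0, -0.0764, -0.0234, 0, 0], [0, 0, 0, -0.0956, -0.0294, 0, 0], [0, 0, 0, -0.1148, -0.0352, 0, 0], [0, 0, 0, -0.1338, -0.041, 0, 0], [0, 0, 0, -0.153, -0.0468, 0, 0], [0, 0, 0, -0.1682, -0.0516, 0, 0], [0, 0, 0, -0.1682, -0.0516, 0, 0]]' > rows.txt && python3 -m crank rows.txt; python3 -c "
from h import *
delta(.4825,-.110,.1156,.37);print(state()['torque'],state()['ee_pos'])"
```

```text
time: 18.0
ee_pos: [0.4852, -0.1084, 0.1156]
orientation: [0.982, 0.188, 0.005, -0.001]
wrist_force: [5.0, 11.9, -0.9]
gripper_width: 0.103
grasp_force: 42.0
rv [-0.0006 -0.0102  0.0092] d [-0.0031  0.0004 -0.    ] n 1.0 F [ 5.  11.9 -0.9] w 0.103 gf 42.0 t 18.0
[ 1.86803459 -0.90745571 -0.03764426] [ 0.48524647 -0.10844677  0.1156302 ]
```

Scaled: -0.0032 m / 0.5 = -0.0064, -0.0026 m / 0.5 = -0.0052.

```bash
echo '[[0, 0, 0, -0.0028, -0.004, 0, 0], [0, 0, 0, -0.0064, -0.0052, 0, 0], [0, 0, 0, -0.0064, -0.0052, 0, 0], [0, 0, 0, -0.0064, -0.0052, 0, 0]]' > rows.txt && python3 -m crank rows.txt; python3 -c "
from h import *
delta(.4825,-.110,.1156,.37);print(state()['torque'],state()['ee_pos'])"
```

```text
time: 18.4
ee_pos: [0.4849, -0.1083, 0.1158]
orientation: [0.982, 0.188, 0.008, 0.001]
wrist_force: [20.0, 7.0, -13.1]
gripper_width: 0.107
grasp_force: 40.3
rv [ 0.0045 -0.0163  0.009 ] d [-0.0029  0.0007  0.0001] n 1.0 F [ 20.    7.  -13.1] w 0.107 gf 40.3 t 18.4
[ 1.21394363 -3.35195241 -0.01325925] [ 0.48491456 -0.10833432  0.11578798]
```

```bash
python3 - <<'E'
from h import *
import pickle
g=grab_frame("side");pickle.dump(g,open("side6.pkl","wb"))
a=g["frame"][240:345,300:400]
t=np.linspace(0,2*np.pi,40)
for nm,X in(("pocket@.092",[.4825,-.11,.092]),("rear5",[.55,-.1,.092])): print(nm,proj(g,X).round(1))
crop(g,300,245,425,340,6.3,"s6.png")
delta(.4825,-.110,.1156,.37)
E
```

```text
pocket@.092 [334.1 294.5]
rear5 [359.9 282.6]
rv [ 0.0044 -0.0162  0.009 ] d [-0.0028  0.0006  0.0001] n 1.0 F [ 20.4   7.3 -12.9] w 0.106 gf 40.3 t 18.45
```

View pics/s6.png

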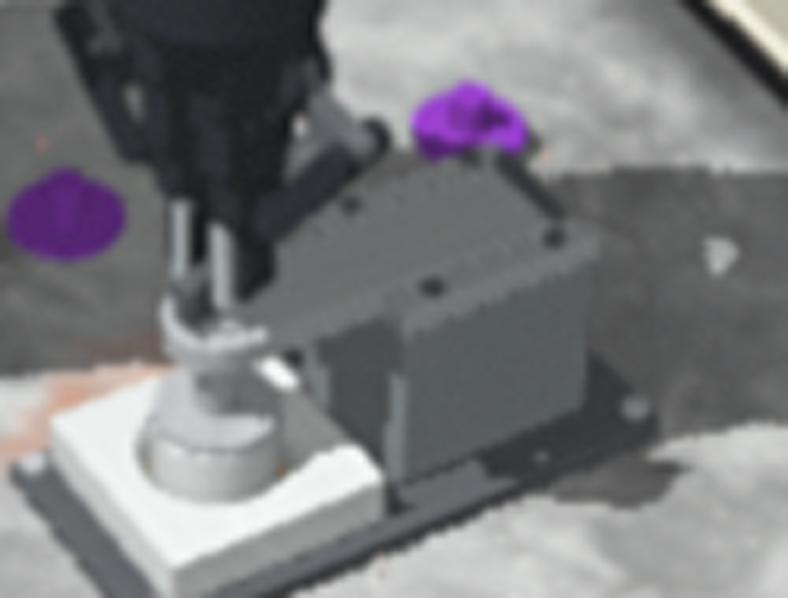

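The crop shows the arm right forward over the stack, with the nose's left edge at (325,298) and the rear crossbar at (386,275) against the pedestal. The nose lies where the stop position predicts it. I ease the push a little and turn clockwise.

Scaled: 0.0015 m / 0.5 = 0.003, 0.0005 m / 0.5 = 0.001, 0.9 rad / 3.1416 = 0.2865.

```bash
echo '[[0, 0, 0, 0.003, 0.001, 0, 0], [0, 0, 0.0382, 0.003, 0.001, 0, 0], [0, 0, 0.0764, 0.003, 0.001, 0, 0], [0, 0, 0.1146, 0.003, 0.001, 0, 0], [0, 0, 0.1528, 0.003, 0.001, 0, 0], [0, 0, 0.191, 0.003, 0.001, 0, 0], [0, 0, 0.2292, 0.003, 0.001, 0, 0], [0, 0, 0.2674, 0.003, 0.001, 0, 0], [0, 0, 0.2865, 0.003, 0.001, 0, 0], [0, 0, 0.2865, 0.003, 0.001, 0, 0]]' > rows.txt && python3 -m crank rows.txt 60; python3 -c "
from h import *
delta(.4825,-.110,.1156,-.70);print(state()['torque'],state()['ee_pos'],state()['joints'])"
```

```text
time: 19.45
ee_pos: [0.4849, -0.1107, 0.1158]
orientation: [0.966, -0.258, 0.007, -0.0]
wrist_force: [12.7, -2.5, -8.5]
gripper_width: 0.097
grasp_force: 63.6
rv [-0.0053 -0.0119  0.1777] d [-0.0024  0.0006  0.0002] n 1.0 F [12.7 -2.5 -8.5] w 0.097 gf 63.6 t 19.45
[-0.54239606 -1.90200556 -0.08886546] [ 0.48487539 -0.11068535  0.11581836] [-0.38474171  0.04191251  1.98150777  0.00276194  1.10537926  1.7071266 ]
```

Scaled: 0.03 rad / 3.1416 = 0.0095.

```bash
cat > q.py <<'E'
from h import *
s=state();R=Ro.from_quat(s["orientation"]).as_matrix();print("yaw",np.arctan2(R[1,0],R[0,0]).round(4),"T",s["torque"].round(3),"F",s["wrist_force"].round(1),s["ee_pos"].round(4),"j6",s["joints"][5].round(3),"w",round(s["gripper_width"],3))
E
echo '[[0, 0, 0.0095, 0, 0, 0, 0], [0, 0, 0.0191, 0, 0, 0, 0], [0, 0, 0.0286, 0, 0, 0, 0], [0, 0, 0.0286, 0, 0, 0, 0]]' > rows.txt && python3 -m crank rows.txt >/dev/null; python3 q.py;  echo '[[0, 0, 0.0095, 0, 0, 0, 0], [0, 0, 0.0159, 0, 0, 0, 0], [0, 0, 0.0159, 0, 0, 0, 0]]' > rows.txt && python3 -m crank rows.txt >/dev/null; python3 q.py; echo '[[0, 0, 0.0095, 0, 0, 0, 0], [0, 0, 0.0095, 0, 0, 0, 0]]' > rows.txt && python3 -m crank rows.txt >/dev/null; python3 q.py
```

```text
yaw -0.6113 T [-0.701 -1.801 -0.07 ] F [11.4 -3.8 -8.3] [ 0.4847 -0.1109  0.1158] j6 1.796 w 0.095
yaw -0.6611 T [-0.763 -1.743 -0.118] F [11.3 -4.3 -8.8] [ 0.4846 -0.111   0.1158] j6 1.846 w 0.093
yaw -0.6913 T [-0.729 -1.689 -0.027] F [10.7 -5.  -7.8] [ 0.4846 -0.111   0.1158] j6 1.876 w 0.099
```

Scaled: 0.03 rad / 3.1416 = 0.0095.

```bash
for i in 1; do echo '[[0, 0, 0.0064, 0, 0, 0, 0], [0, 0, 0.0095, 0, 0, 0, 0], [0, 0, 0.0095, 0, 0, 0, 0]]' > rows.txt && python3 -m crank rows.txt >/dev/null; python3 q.py; echo '[[0, 0, 0.0064, 0, 0, 0, 0], [0, 0, 0.0095, 0, 0, 0, 0], [0, 0, 0.0095, 0, 0, 0, 0]]' > rows.txt && python3 -m crank rows.txt >/dev/null; python3 q.py; done
```

```text
yaw -0.7203 T [-0.826 -1.693  0.216] F [10.5 -3.8 -7.6] [ 0.4845 -0.1111  0.1158] j6 1.905 w 0.096
yaw -0.749 T [-0.821 -1.655  0.761] F [10.6 -4.7 -8.8] [ 0.4845 -0.1111  0.1158] j6 1.934 w 0.094
```

Scaled: -0.72 rad / 3.1416 = -0.2292.

```bash
echo '[[0, 0, -0.0382, 0, 0, 0, 0], [0, 0, -0.0764, 0, 0, 0, 0], [0, 0, -0.1146, 0, 0, 0, 0], [0, 0, -0.1528, 0, 0, 0, 0], [0, 0, -0.191, 0, 0, 0, 0], [0, 0, -0.2292, 0, 0, 0, 0], [0, 0, -0.2674, 0, 0, 0, 0], [0, 0, -0.3056, 0, 0, 0, 0], [0, 0, -0.3438, 0, 0, 0, 0], [0, 0, -0.3438, 0, 0, 0, 0]]' > rows.txt && python3 -m crank rows.txt >/dev/null; python3 q.py; echo '[[0, 0, -0.0382, 0, 0, 0, 0], [0, 0, -0.0764, 0, 0, 0, 0], [0, 0, -0.1146, 0, 0, 0, 0], [0, 0, -0.1528, 0, 0, 0, 0], [0, 0, -0.1703, 0, 0, 0, 0], [0, 0, -0.1703, 0, 0, 0, 0]]' > rows.txt && python3 -m crank rows.txt >/dev/null; python3 q.py
```

```text
yaw 0.3328 T [ 1.002 -2.215  0.055] F [12.8  6.  -7.2] [ 0.4851 -0.1084  0.1158] j6 0.852 w 0.094
yaw 0.8662 T [ 1.867 -1.659  0.107] F [ 9.6 12.  -3.3] [ 0.4843 -0.1073  0.1158] j6 0.319 w 0.097
```

```bash
echo '[[0, 0, 0, 0, 0, 0, 0], [0, 0, 0, 0, 0, 0, 0], [0, 0, 0, 0, 0, 0, 0]]' > rows.txt && python3 -m crank rows.txt >/dev/null; python3 q.py; python3 -c "
from bench import hand_in
print(hand_in())"
```

```text
yaw 0.8646 T [ 1.792 -1.692  0.11 ] F [10.2 11.2 -4. ] [ 0.4843 -0.1073  0.1157] j6 0.32 w 0.094
the job is handed in; nothing more can be done
None
```

I handed the job in at about 23 s: ring and disc seated and released, clamp arm at its stop, thumbscrew seated (torque rose sharply) and backed off about 90°, still gripped. I read the stop from the 20 N push and the side view; no verdict came back.

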